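Close the quick-release board holder on a loose circuit board

ROBOT

A 7-joint arm with a two-finger parallel gripper is mounted at the origin on a cart in front of the work surface, level with it; the furniture and walls round the work are solid. World frame = base frame: x ahead of the robot, y to its left, z up, the work surface at z = 0. Lengths are in mm, angles in rad, forces in N, time in s.
With the tool pointing down it reaches from about 425 to 950 mm from the base axis. Payload 4.7 kg.
Tool frame: the origin (TCP) lies midway between the tips of the shut fingers; the grasp point (between the pads) lies 19 mm behind it; z points along the fingers, y is the line along which they close (so a half turn about z gives the same grasp; the last joint's range is limited). The gripper opens to 85 mm and grips with 20 to 120 N. Pads are 22 mm wide; open, the fingers measure 114 mm over their backs; the gripper's body (76 mm by 85 mm) begins 54 mm behind the grasp point. The pads swing forward as they close: fully open they stand 13 mm farther back than shut.
Start: joints at [1.163, 0.469, -0.049, 1.532, 0.024, 1.141, -0.082], TCP at [249.666, -627.149, 231.335] pointing down, gripper open.
Joint ranges: [-2.59, 2.59], [-0.33, 1.99], [-1.39, 1.29], [0.1, 2.45], [-1.04, 4.18], [0.21, 1.99], [-2.66, 2.66]. Speed limits (rad/s): [2.57, 2.57, 3.14, 3.14, 3.14, 3.14, 3.14].

INTERFACE

Orientations are given as a 3x3 rotation matrix whose columns are the frame's x, y, z axes.
In Python, from station import ctrl gives the robot as it stands. Calls block until the motion is done:
- ctrl.reach(position, orientation): joint-space move of the TCP to a pose.
- ctrl.move_straight(position, speed=150, ori=None): straight line of the TCP; ori=None keeps the orientation; speed is the mean speed in mm/s.
- ctrl.movej(angles): joint-space move.
- ctrl.command_gripper(opening, squeeze=None): finger opening in mm; squeeze is the grip in N (None keeps the last); returns when the fingers have stopped.
- ctrl.pause(seconds).
- ctrl.solve_ik(position, orientation): joint angles nearest the present ones, or None.
- ctrl.read_state(): the state.
- ctrl.capture(name): name is "scene" or "top" or "wrist"; returns the picture (384x512x3 uint8, red, green, blue); there is no depth.
- ctrl.camera_model(name): a dict with "fovy" (degrees; the focal length in pixels is half the picture's height over the tangent of half this angle, whatever the lens; pixels are square), "cx", "cy" (the principal point, pixels), "k1" (the pictures are not rectified: a ray, as slopes to the right and down, at radius r is drawn at 1 + k1 r^2 times it, then the intrinsics apply), "R" (3x3) and "t" (3): a world point X has camera coordinates R X + t; the wrist camera has in their place "hand_eye" (4x4, takes a point from camera to tool coordinates, whose origin is the TCP and whose axes are the flange's). Camera axes: x right, y down, z forward; pixel columns grow to the right and rows downward; lengths in mm; the calibration is good to about 2 mm. A picture is of the moment at which its call begins: read the wrist's pose just before it. camera_model takes no time and is no camera call.
A pose or a line that the arm cannot do raises ctrl.IKError and nothing moves.
- ctrl.hand_in(): hands the job in; it is judged then, once.
The state is a dict: "time": time; "q": joint angles; "qvel": joint speeds; "joint_torque": joint torques, N m; "tool_pos": TCP position; "tool_rot": TCP orientation; "wrist_force": force on the tool from outside, world axes, zero at the start; "moment": the same for the moment, N m; "gripper_width": finger opening in mm; "grasp_force": force on a finger pad.
Only numpy, scipy, OpenCV 4.12 (cv2) and the standard library are available. Lean on these libraries where they do the work, as an engineer would, in place of code of your own. Each camera call takes 0.05 s, during which the arm holds its last target. There are 200 camera calls.

TASK

A circuit board lies loose on the bed of the board holder. With a fingertip, press down the thumb pad in the middle of the sliding jaw to free its brake and, keeping it pressed, push the jaw along the bed until its ears are home against the two marked stop blocks, so that the board is caught square between the jaws; then let the pad spring back up so that the brake holds, and leave the holder. Only press and push: do not grip the jaw, force it along with its brake on, touch or lift the board, or disturb the tools lying about.

Things in the scene. Friction and masses are not known exactly. Their poses are not given: they have to be found in the camera images.
- holder: Board holder, fixed on the cutting mat (3 mm thick), turned by up to about 0.4 rad: a grey-painted bed 110 x 280 mm, its top 14 mm above its underside, slotted along its middle. Origin: centre of its underside, on the mat; x across the bed, y along it towards the fixed jaw, z up. The sliding jaw moves along +y.
- fixed_face (a point): Middle of the fixed jaw's black face, 22 mm above the mat, at holder y = +118 mm; the face looks to -y, is 100 mm wide, its top 31 mm above the mat. This and the sliding jaw's face have a lip along the top that overhangs 3.5 mm, its underside 13 mm above the bed.
- jaw (a joint): Sliding jaw's place along the holder's +y, m: 0 = farthest from the fixed jaw, 0.065 = ears on the stop blocks (hard stop). Its face is at holder y = -45 mm + value. Carriage behind it: 84 x 62 mm, top 28 mm above the mat; ears 128 mm wide over all. Freed, it slides with 1 to 2 N; with the brake on it holds about 25 N. Starts between 0 and 0.04.
- release (a joint): How far the thumb pad is pressed down, m: 0 = up, brake on; 0.0055 = bottom of its travel. The press builds up to about 7 N at 0.003, where the brake is fully free, and is about 8 N at the bottom, where it stops hard. It springs up when let go.
- thumb_pad (a point): Centre of the thumb pad's top, 37 mm above the mat when up; moves with jaw and pad. Grey pad in the carriage's middle, 50 mm across x 46 mm along the travel, 9 mm proud of the carriage. A rounded cross ridge 4 mm high stands at its front and rear edge, with 37 mm of flat ribbed top between them for a fingertip, which may push on the front ridge.
- stop_mark (a point): On the holder's centre line, 25 mm above the mat, level with the rear faces (holder y = +12 mm) of the two steel stop blocks: 11 x 16 mm, 25 mm high, just outside the bed's edges at x = +-60 mm, a dark line on each top. The jaw's ears stop here with their front edge, 31 mm ahead of the centre of the thumb pad.
- pcb: Green circuit board 96 x 102 mm, 22 mm high with its parts, 70 g, loose on four 8 mm standoffs on the bed between the jaws. Origin: centre of its underside; its x axis (96 mm) lies along the holder's y. It starts 3 to 12 mm short of the fixed jaw, up to 0.05 rad askew; the sliding jaw pushes it home. At the stop 98 mm lie between the jaw faces.
- screwdriver: Bystander: screwdriver with a thick handle, 158 mm long, 21 mm thick, on the desk on the robot's side of the holder. Origin: centre of its underside.
- cutters: Bystander: side cutters, 41 x 111 x 10 mm, on the desk to the right of the holder. Origin: centre of the underside.
- tub: Bystander: round tub with a lid, 51 mm wide, 41 mm high, on the desk to the right of the holder. Origin: centre of the underside.
Not all that is in view belongs to the job. What is shaped like the pcb but purple is not meant.

How it is judged:
By the outcome, as a careful person would: the job done as asked, in the order asked, and still so for the second after the job is handed in, with the robot touching nothing.
It also fails if it takes over 38 s, if anything falls off the work surface, if the arm or the gripper's body presses on something with over 40 N, if the wrist force passes 120 N, or if a joint passes its speed limit or range.

## Working session

There is one attempt and no reset: what is moved stays moved. The work goes in short steps, each a Python script; the robot and the scene stay as the last script left them, time stands still between calls to the robot, and variables do not carry over. Pictures are saved under pics/ and viewed, at most 10 in all, crops included, and the job is handed in when it is done.

```bash
mkdir -p pics; ls
python3 - <<'E'
from station import ctrl
import cv2,json
for n in("top","scene"):
    im=ctrl.capture(n); cv2.imwrite(f"pics/{n}0.png",cv2.resize(im[:,:,::-1],(800,600),interpolation=cv2.INTER_CUBIC))
    print(n,ctrl.camera_model(n))
print(ctrl.camera_model("wrist")); s=ctrl.read_state();print(s["time"],s["tool_rot"],s["wrist_force"])
E
```

```text
pics
top {'fovy': 54.64337514072184, 'cx': 261.4127881122448, 'cy': 196.3426053627035, 'k1': -0.03313666210297625, 'R': array([[ 0.01842321, -0.99955393,  0.02350571],
       [-0.9938628 , -0.02087294, -0.10863265],
       [ 0.10907483, -0.02136009, -0.99380402]]), 't': array([137.70298997, 530.24790058, 871.76461229])}
scene {'fovy': 49.79621805399861, 'cx': 255.4590163587088, 'cy': 196.65376675326218, 'k1': 0.026061697317166135, 'R': array([[-9.20537094e-01, -3.90655150e-01, -1.09667786e-04],
       [-2.41722226e-01,  5.69813071e-01, -7.85419270e-01],
       [ 3.06890573e-01, -7.22981063e-01, -6.18964101e-01]]), 't': array([547.08594931,  78.71269658, 844.11402893])}
{'fovy': 71.96950841275043, 'cx': 252.1179192697073, 'cy': 193.48323385353632, 'k1': -0.050490559576065935, 'hand_eye': array([[-3.92543165e-04, -9.57928259e-01, -2.87007486e-01,
         7.35670843e+01],
       [ 9.99999531e-01, -1.21827209e-04, -9.61094287e-04,
         2.16454855e-01],
       [ 8.85694056e-04, -2.87007728e-01,  9.57927857e-01,
        -1.42687107e+02],
       [ 0.00000000e+00,  0.00000000e+00,  0.00000000e+00,
         1.00000000e+00]])}
0.1 [[ 9.29086422e-01  3.69861952e-01 -7.45633010e-04]
 [ 3.69862693e-01 -9.29084999e-01  1.62873783e-03]
 [-9.03482907e-05 -1.78902004e-03 -9.99998396e-01]] [ 0.49205817  0.18256625 -0.46619171]
```

View pics/top0.png

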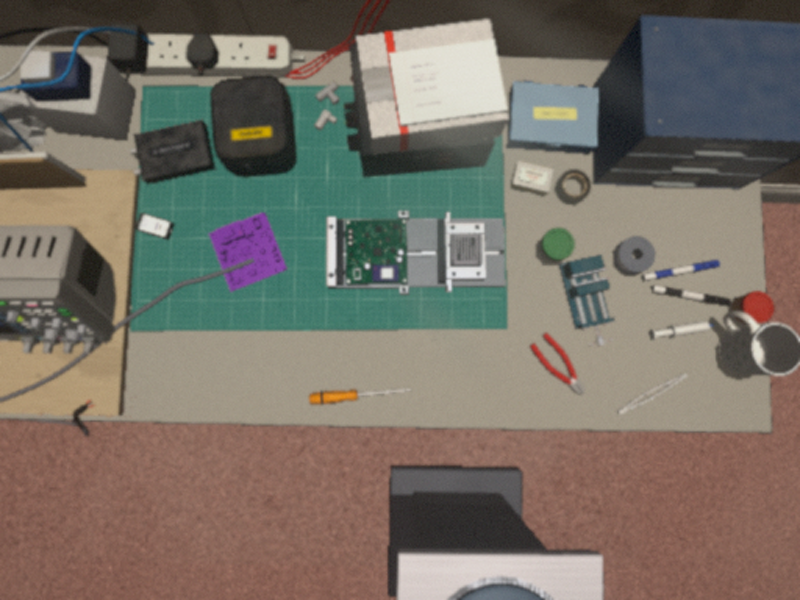

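View pics/scene0.png

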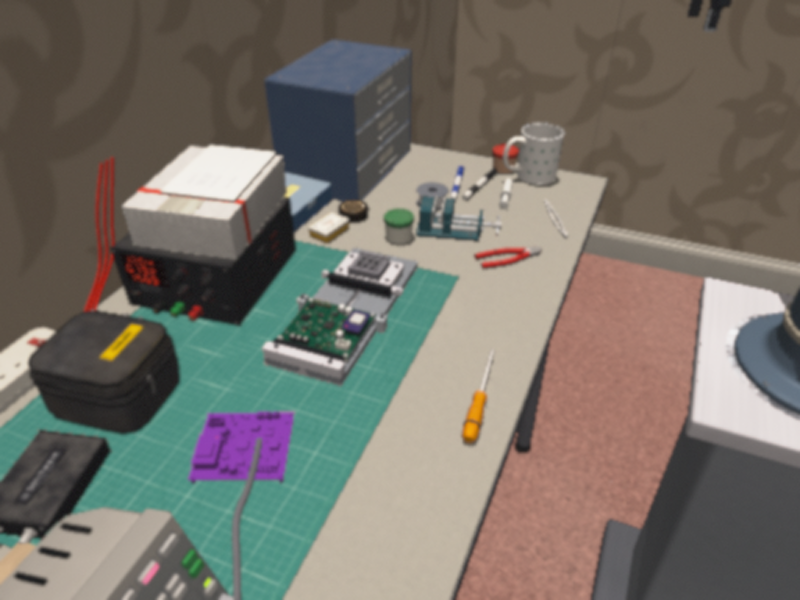

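The top view shows the fixed jaw on the left (332,252), the stop marks at (404,214) and (404,290), and the thumb pad at about (467,250). The holder's +y is roughly world +y.

```bash
cat > h.py <<'E'
from station import ctrl
import numpy as np, cv2
def cam(n,st=None):
    m=ctrl.camera_model(n); f=192/np.tan(np.radians(m["fovy"]/2))
    if n=="wrist":
        H=np.array(m["hand_eye"]); Rt=np.array(st["tool_rot"]); R=(Rt@H[:3,:3]).T; t=-R@(Rt@H[:3,3]+st["tool_pos"])
    else: R,t=np.array(m["R"]),np.array(m["t"])
    return m,f,R,t
def ray(c,p,z):           # pixel -> world at height z
    m,f,R,t=c; d=(np.array(p,float)-[m["cx"],m["cy"]])/f; s=d.copy()
    for _ in range(20): s=d/(1+m["k1"]*(s@s))
    o=-R.T@t; v=R.T@np.array([*s,1]); return o+v*(z-o[2])/v[2]
def proj(c,X):
    m,f,R,t=c; q=R@np.array(X,float)+t; s=q[:2]/q[2]; return s*(1+m["k1"]*(s@s))*f+[m["cx"],m["cy"]]
def rot(a):               # tool x along world angle a, z down
    x=np.array([np.cos(a),np.sin(a),0]); z=np.array([0,0,-1.]); return np.c_[x,np.cross(z,x),z]
E
python3 - <<'E'
from h import *
c=cam("top")
for n,p,z in(("pad",(467,250),40),("s1",(404,214),28),("s2",(404,290),28),("fixL",(331,217),34),("fixR",(331,287),34),("jawL",(447,214),31),("jawR",(449,290),31),("tub",(557,243),41)):
    print(n,ray(c,np.array(p)/1.5625,z).round(1))
P=ray(c,np.array((467,250))/1.5625,40)
for a in(np.pi/2,-np.pi/2):
  for z in (200,45): print(a,ctrl.solve_ik([P[0],P[1],z],rot(a)))
E
```

```text
pad [616.3  59.4  40. ]
s1 [674.2 157.9  28. ]
s2 [553.4 155.5  28. ]
fixL [665.  271.7  34. ]
fixR [554.8 268.   34. ]
jawL [675.1  90.3  31. ]
jawR [554.5  85.9  31. ]
tub [630.6 -81.   41. ]
1.5707963267948966 [ 0.33883798  0.49868704 -0.70099354  1.67837703  0.35431244  1.09541175
 -0.46672347]
1.5707963267948966 [ 0.24986856  0.6645152  -0.58097335  1.7997607   0.48028012  0.82205305
 -0.56796709]
-1.5707963267948966 [ 0.59969631  0.69637023 -1.17773107  1.66463275  0.67465597  1.24877258
  2.41806018]
-1.5707963267948966 [ 0.58719359  0.95293117 -1.18607096  1.78111215  0.98373189  1.13722399
  2.20478637]
```

Run:
```python
from h import *
ctrl.command_gripper(0)
ctrl.reach([616,40,200],rot(np.pi/2))
ctrl.pause(.3)
s=ctrl.read_state(); im=ctrl.capture("wrist"); cv2.imwrite("pics/w1.png",cv2.resize(im[:,:,::-1],(800,600),interpolation=cv2.INTER_CUBIC))
np.savez("w1.npz",p=s["tool_pos"],r=s["tool_rot"]); print(s["time"],s["tool_pos"],s["wrist_force"],s["gripper_width"])
```

```text
3.8583 [616.02038835  39.70266548 200.0001972 ] [-1.56130215e-05 -4.63266330e-01 -2.72948846e-01] 0.05185078702461519
```

View pics/w1.png

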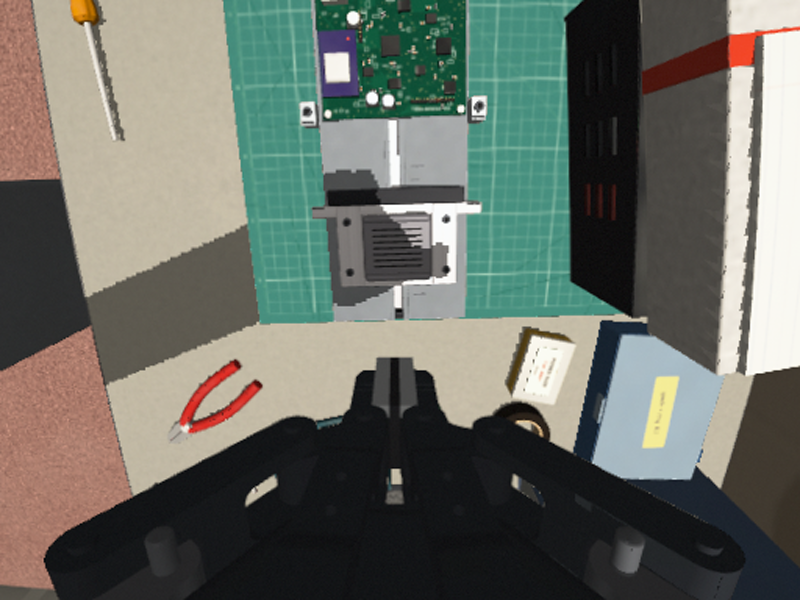

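The wrist view shows the thumb pad spanning about (364–431, 213–281). The ears run from (312,212) to (480,209), the stop block tops have rear edges at (308,126) and (479,122), and the bed edges are visible.

Run:
```python
from h import *
d=np.load("w1.npz"); c=cam("wrist",dict(tool_pos=d["p"],tool_rot=d["r"]))
g=lambda p,z: ray(c,np.array(p)/1.5625,z).round(1)
for n,p,z in(("padFL",(364,213),43),("padFR",(430,212),43),("padRL",(365,282),43),("padRR",(432,280),43),("earFL",(312,208),28),("earFR",(480,204),28),("s1",(308,126),28),("s2",(479,122),28),("s1c",(308,113),28),("s2c",(479,107),28),("bedRL",(334,320),17),("bedRR",(466,318),17),("bedL",(321,150),17),("bedR",(467,150),17),("pcbL",(322,121),27),("pcbR",(467,117),27)):
    print(n,g(p,z))
im=cv2.imread("pics/w1.png")[170:310,290:490]; cv2.imwrite("pics/w1c.png",cv2.resize(im,None,fx=4,fy=4,interpolation=cv2.INTER_CUBIC))
```

```text
padFL [595.2  89.7  43. ]
padFR [642.2  90.3  43. ]
padRL [594.9  39.   43. ]
padRR [644.8  40.5  43. ]
earFL [555.3  92.3  28. ]
earFR [680.7  95.2  28. ]
s1 [555.4 149.8  28. ]
s2 [677.  152.4  28. ]
s1c [555.8 158.5  28. ]
s2c [676.6 162.4  28. ]
bedRL [566.4   0.   17. ]
bedRR [676.5   1.7  17. ]
bedL [562.1 134.2  17. ]
bedR [671.1 134.1  17. ]
pcbL [565.3 153.2  27. ]
pcbR [668.5 155.8  27. ]
```

View pics/w1c.png

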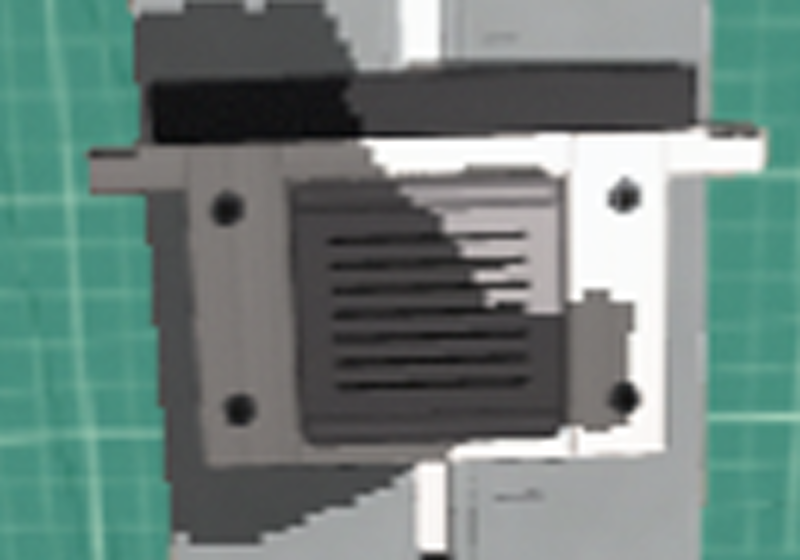

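The closer crop puts the pad centre near world (619,64) and the holder yaw at about +0.03. The jaw has about 57 mm left to travel. Next I'll move over the pad, feel for it, and press.

Run:
```python
from h import *
a=np.pi/2+.03; u=np.array([np.cos(a),np.sin(a),0]); R=rot(a)
P=np.array([619,64,0])+3*u
def at(z): return [P[0],P[1],z]
ctrl.reach(at(75),R); ctrl.move_straight(at(46),speed=60); ctrl.pause(.2)
b=np.array(ctrl.read_state()["wrist_force"]); print("bias",b)
z=45; z0=None; log=[]
while z>31:
    ctrl.move_straight(at(z),speed=15); s=ctrl.read_state(); f=np.array(s["wrist_force"])-b
    log.append((z,round(s["tool_pos"][2],2),*f.round(1),round(s["time"],2)))
    if z0 is None and f[2]>1: z0=z
    if f[2]>12 or (z0 and z<=z0-3.9): break
    z-=.6
for l in log: print(*l)
print("z0",z0); np.savez("st.npz",P=P,b=b,z=z)
```

```text
bias [ 0.55202027 -0.5180853  -0.00894948]
45 45.02 -0.8 0.8 0.2 5.57
44.4 44.37 -0.5 -0.4 0.1 5.82
43.8 43.73 -0.2 0.7 -0.0 6.07
43.199999999999996 43.18 -0.8 -0.1 0.2 6.32
42.599999999999994 42.55 -0.8 0.7 0.0 6.57
41.99999999999999 41.95 -0.5 0.7 0.9 6.82
41.39999999999999 41.36 -1.2 -0.2 0.5 7.07
40.79999999999999 40.76 -0.5 1.3 -0.1 7.32
40.19999999999999 40.14 -0.6 0.7 -0.4 7.57
39.59999999999999 39.7 -0.3 1.3 0.4 7.82
38.999999999999986 39.21 -0.2 1.0 2.3 8.07
38.399999999999984 38.68 -0.7 0.8 4.1 8.32
37.79999999999998 38.13 -1.6 -0.0 5.7 8.57
37.19999999999998 37.7 -2.4 -0.3 6.2 8.82
36.59999999999998 37.17 -2.9 0.8 7.3 9.07
35.99999999999998 36.61 -2.2 -0.9 7.2 9.32
35.39999999999998 36.04 -2.2 -0.3 6.6 9.57
34.799999999999976 35.48 -2.2 -0.2 8.1 9.82
z0 38.999999999999986
```

The pad is pressed about 4.4 mm with a force plateau near 7–8 N, so the brake is free. Now I'll push.

Run:
```python
from h import *
d=np.load("st.npz"); P,b,z=d["P"],d["b"],float(d["z"]); a=np.pi/2+.03; u=np.array([np.cos(a),np.sin(a),0])
s=0; n=0; why="limit"
while s<66:
    ds=4 if s<44 else 1.0
    s+=ds; X=P+s*u; ctrl.move_straight([X[0],X[1],z],speed=30)
    st=ctrl.read_state(); f=np.array(st["wrist_force"])-b
    print(s,np.round(st["tool_pos"],2),f.round(1),round(st["time"],2))
    if f[2]<5.5 or f[2]>25 : why="fz";break
    if -f@u>(9 if s<44 else 11): n+=1
    else: n=0
    if n>=2 or -f@u>16: why="fy";break
print(why); np.savez("st2.npz",s=s)
im=ctrl.capture("top"); cv2.imwrite("pics/t2.png",cv2.resize(im[110:210,190:340,::-1],(750,500),interpolation=cv2.INTER_CUBIC))
```

```text
4 [618.95  71.41  35.53] [-2.8 -0.2  7.6] 10.1
8 [618.82  75.46  35.53] [-2.8  0.6  6.3] 10.38
12 [618.68  79.47  35.55] [-2.8  0.9  7.3] 10.67
16 [618.55  83.47  35.54] [-2.4 -0.7  7.5] 10.95
20 [618.43  87.49  35.53] [-3.2  0.6  7.8] 11.23
24 [618.31  91.52  35.53] [-3.2  0.5  7.8] 11.52
28 [618.2   95.5   35.53] [-2.8 -0.1  7.9] 11.8
32 [618.08  99.53  35.55] [-2.2  0.7  7.8] 12.08
36 [617.94 103.5   35.53] [-3.3  0.2  8.3] 12.37
40 [617.83 107.5   35.54] [-3.7  0.6  7.8] 12.65
44 [617.7  111.52  35.53] [-1.8  0.7  8.1] 12.93
45.0 [617.66 112.11  35.5 ] [-2.3  0.1  8.1] 13.18
46.0 [617.67 112.97  35.5 ] [-2.3  0.4  7.6] 13.43
47.0 [617.63 113.93  35.48] [-2.6 -0.2  7.1] 13.68
48.0 [617.58 114.95  35.48] [-3.  -0.6  7.2] 13.93
49.0 [617.55 115.94  35.49] [-2.3 -1.6  7.6] 14.18
50.0 [617.55 116.94  35.5 ] [-3.  -0.1  8. ] 14.43
51.0 [617.49 117.97  35.49] [-2.4 -0.3  7.1] 14.68
52.0 [617.45 118.96  35.47] [-2.  -0.9  7.2] 14.93
53.0 [617.44 119.78  35.46] [-3.1 -0.9  7.2] 15.18
54.0 [617.4  120.63  35.44] [-1.9 -0.8  7.7] 15.43
55.0 [617.36 121.63  35.43] [-2.6 -0.3  7.6] 15.68
56.0 [617.32 122.64  35.42] [-2.4 -1.5  7.9] 15.93
57.0 [617.32 123.65  35.45] [-2.6 -1.4  7.4] 16.18
58.0 [617.3  124.06  35.35] [-2.3 -1.9  7.7] 16.43
59.0 [617.28 124.07  35.2 ] [-2.2 -4.2  7.1] 16.68
60.0 [617.32 124.26  35.11] [-2.2 -4.4  7.1] 16.93
61.0 [617.43 124.87  35.1 ] [-2.7 -4.7  7. ] 17.18
62.0 [617.55 125.74  35.16] [-2.  -5.5  8.1] 17.43
63.0 [617.7  126.68  35.18] [-0.9 -3.8  7.5] 17.68
64.0 [617.76 127.65  35.21] [-1.1 -5.   7.6] 17.93
65.0 [617.82 128.66  35.25] [-0.6 -5.9  8.2] 18.18
66.0 [617.9  129.61  35.28] [-0.7 -4.4  7.1] 18.43
limit
```

View pics/t2.png

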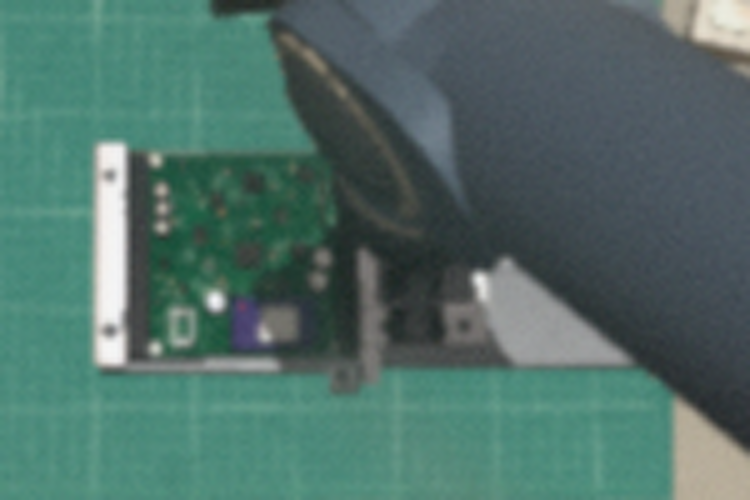

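The jaw stopped at TCP y≈124, and the image shows the ear against the stop block. After that the fingertip slid forward on the pad at about 4.5 N. I'll confirm with a firmer push on the front ridge, then ease off, lift and look.

Run:
```python
from h import *
d=np.load("st.npz"); P,b,z=d["P"],d["b"],float(d["z"]); a=np.pi/2+.03; u=np.array([np.cos(a),np.sin(a),0])
s=66
def go(s,z,v=20):
    X=P+s*u; ctrl.move_straight([X[0],X[1],z],speed=v); st=ctrl.read_state(); f=np.array(st["wrist_force"])-b
    print(s,np.round(st["tool_pos"],2),f.round(1),round(st["time"],2)); return -f@u,f[2]
while s<70:
    s+=.5; fy,fz=go(s,z)
    if fy>10 or fz>20 or fz<5.5: break
while fy>4 and s>64: s-=.3; fy,fz=go(s,z)
go(s,z+2); go(s,z+4); go(s,z+8); go(s,110,100)
X=P+(s-80)*u; ctrl.move_straight([X[0],X[1],200],speed=150); ctrl.pause(.3)
st=ctrl.read_state(); im=ctrl.capture("wrist"); cv2.imwrite("pics/w3.png",cv2.resize(im[:,:,::-1],(800,600),interpolation=cv2.INTER_CUBIC))
np.savez("w3.npz",p=st["tool_pos"],r=st["tool_rot"]); print(st["time"])
```

```text
66.5 [617.88 129.68  35.19] [-0.9 -5.6  8. ] 18.73
67.0 [617.91 129.76  35.16] [-1.6 -5.2  7.9] 18.98
67.5 [617.9  129.79  35.08] [-0.5 -7.3  7.5] 19.23
68.0 [617.89 129.85  35.03] [-0.6 -7.1  7.7] 19.48
68.5 [617.88 129.95  34.96] [-1.4 -7.5  7.8] 19.73
69.0 [617.92 129.96  34.91] [-0.6 -8.2  8.6] 19.98
69.5 [617.88 130.    34.83] [ -0.4 -10.    8.3] 20.23
69.2 [617.9  130.02  34.89] [-0.3 -8.5  6.8] 20.48
68.9 [617.91 130.    34.91] [-0.4 -9.3  7.4] 20.73
68.60000000000001 [617.91 129.98  34.98] [-1.3 -8.1  7.3] 20.98
68.30000000000001 [617.91 129.98  35.02] [-0.7 -8.8  7.9] 21.23
68.00000000000001 [617.9  129.96  35.06] [-1.6 -7.3  7.5] 21.48
67.70000000000002 [617.92 129.92  35.08] [-0.3 -7.1  7.4] 21.73
67.40000000000002 [617.92 129.91  35.15] [-0.7 -7.1  7.5] 21.98
67.10000000000002 [617.89 129.89  35.15] [-1.4 -5.8  7.2] 22.23
66.80000000000003 [617.89 129.89  35.2 ] [-0.4 -5.8  6.8] 22.48
66.50000000000003 [617.87 129.86  35.23] [-1.2 -6.2  8. ] 22.73
66.20000000000003 [617.87 129.89  35.27] [-1.2 -4.   8.2] 22.98
66.20000000000003 [617.88 129.89  37.27] [-0.7 -4.6  7.3] 23.23
66.20000000000003 [617.84 129.83  38.68] [-0.5 -3.3  4. ] 23.48
66.20000000000003 [617.07 132.49  42.62] [ 0.1 -2.   1. ] 23.83
66.20000000000003 [616.49 132.93 109.55] [-0.7  0.9  0.2] 24.66
25.9083
```

View pics/w3.png

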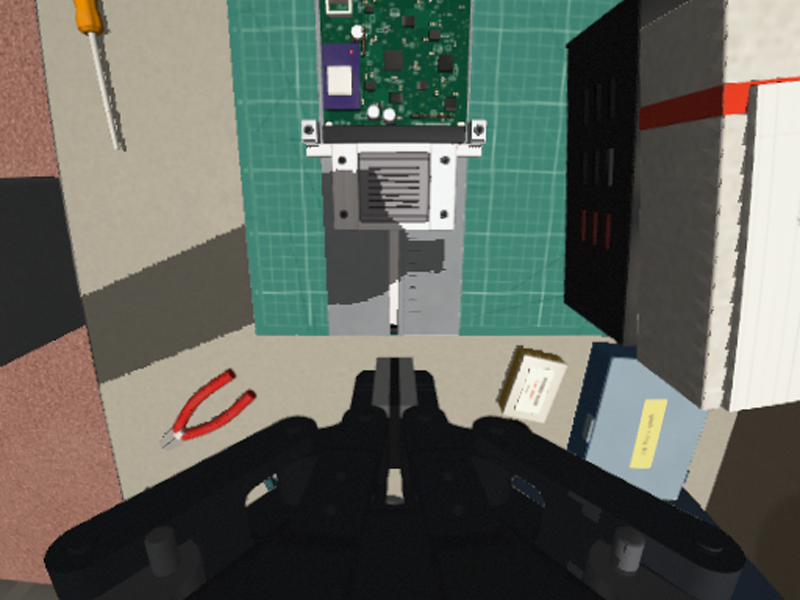

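The ears (front edge y≈146) sit right behind the stop blocks (rear edge y≈143), and the board is caught between the jaws. I'll zoom in to check for a gap.

Run:
```python
import cv2
im=cv2.imread("pics/w3.png")[90:240,290:490]; cv2.imwrite("pics/w3c.png",cv2.resize(im,None,fx=4,fy=4,interpolation=cv2.INTER_CUBIC))
```

```text
(no output)
```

View pics/w3c.png

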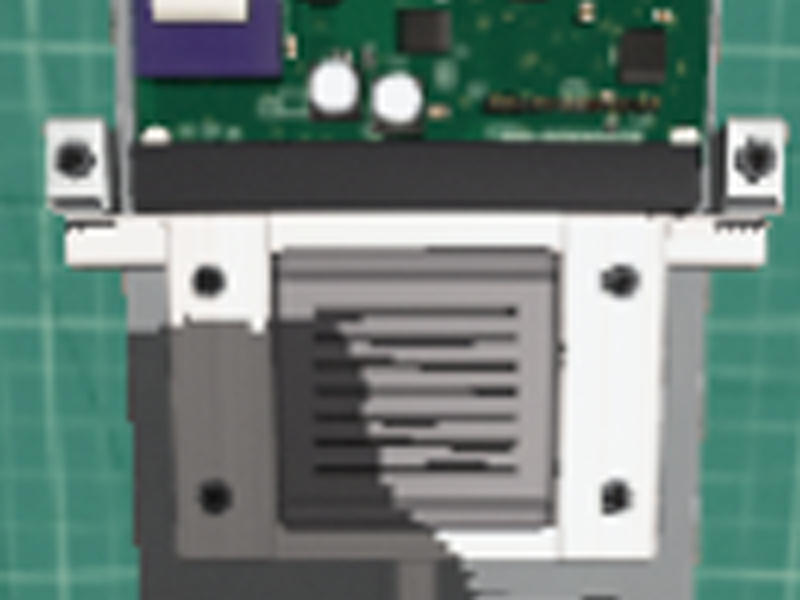

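Run:
```python
from h import *
d=np.load("w3.npz"); c=cam("wrist",dict(tool_pos=d["p"],tool_rot=d["r"]))
g=lambda p,z: ray(c,(np.array([290,90])+np.array(p)/4)/1.5625,z).round(1)
for n,p,z in(("blkL",(78,198),28),("blkR",(752,198),28),("blkL_",(78,212),28),("blkFrontL",(78,120),28),("blkFrontR",(752,120),28),("carrFrontL",(215,216),31),("carrRearL",(215,557),31),("carrRearR",(615,557),31),("padF",(418,250),43),("padR",(418,527),43),("earF z22",(90,222),22),("earF z28",(90,222),28),("earF z15",(90,222),15)): print(n,g(p,z))
```

```text
blkL [555.8 152.8  28. ]
blkR [676.5 156.5  28. ]
blkL_ [555.8 150.5  28. ]
blkFrontL [556.1 166.   28. ]
blkFrontR [675.5 169.6  28. ]
carrFrontL [580.7 150.2  31. ]
carrRearL [580.7  89.8  31. ]
carrRearR [655.5  92.1  31. ]
padF [617.  144.7  43. ]
padR [618.4  97.6  43. ]
earF z22 [556.8 149.2  22. ]
earF z28 [557.9 148.8  28. ]
earF z15 [555.4 149.7  15. ]
```

Block rear face is at about 152 on the centre line, and pad centre + 31 mm also gives about 152. The jaw is home and the pad is up, so I'm handing in.

```bash
python3 -c "
from station import ctrl
print(ctrl.hand_in())"
```

```text
the job is handed in; nothing more can be done
None
```

The job is handed in, result not reported: the jaw was pushed with the pad pressed until it stopped hard, measured home at the stop blocks to about 1 mm, with the board between the jaws, the pad let up and the arm clear of the holder.

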